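# Close the disposer's drain collar with its keyed cover

## Task

On the worktop stands a black disposer drain collar with a white notched cover perched on it. With a fingertip, push the cover's blue lug around until the notch in its rim stands over the red pin of the collar, then press the cover gently down until it is fully home, flush with the collar's rim, and move clear. Do not pinch the cover or pull it up, and leave everything else on the worktop where it is.

Things in the scene. Friction and masses are not known exactly. Their poses are not given: they have to be found in the camera images.
- drain_collar: the black collar, fixed to the worktop, with all it carries: 156 mm across its foot, 144 mm across its rim (wall 10 mm thick, inner diameter 124 mm), rim 85 mm above the worktop. Origin under its centre, on the worktop; z up. A red round pin, 9 mm thick, lies level along its x axis, just under the rim height, fixed in the wall: it reaches inwards to 47 mm from the axis and ends in a red block, 16 mm wide, that shows 20 mm outside the wall on the +x side.
- collar_rim (a point): on the collar's vertical axis at rim height (85 mm above the worktop)
- pin (a point): above the red pin, 52 mm from the collar's axis along the collar's +x, at rim height
- cover (a joint): turn of the cover about the collar's vertical axis, rad, positive counterclockwise seen from above; 0 or 2 pi (6.283) = notch over the pin. It turns freely either way, any number of turns, stays where it is left and takes about 0.06 N m (some 1.5 N at the lug). Within 0.06 rad of the pin the notch clears it; its rounded top guides a notch that is slightly farther off.
- cover_drop (a joint): how far the cover is pressed down, m: 0 at the start, 0.010 fully home against its stop. A seal holds it at any height: moving it takes about 7 N and it stays where it is left. Where the notch is not over the pin, the pin stops it at about 0.0015 to 0.003.
- cover_top (a point): centre of the cover's flat top, on the axis: 95 mm above the worktop at the start, 85 mm when home. The cover is a white disc 120 mm across and 8 mm thick, its middle flat and bare (a grey round patch 60 mm across) within 36 mm of the axis
- notch (a point): the notch in the cover's rim, 52 mm from its axis, at the height of its top; the notch is 16 mm wide, open outwards, and runs in to 44 mm from the axis. A red square mark, 10 mm, on the top lies just inside it
- lug (a point): middle of the blue lug that stands on the cover's top, opposite the notch, 46 mm from the axis: 20 mm long radially, 14 mm wide along the rim, 24 mm tall above the cover's top. Push it sideways to turn the cover
- spray_violet: spray bottle of violet cleaner, white trigger head, 72 mm across, 215 mm tall; origin under its centre. Bystander, loose
- spray_teal: spray bottle of teal cleaner, red trigger head, 72 mm across, 215 mm tall; origin under its centre. Bystander, loose
- aid_kit: flat pale-blue first-aid box with a red cross, 110 x 160 x 50 mm tall; origin under its centre. Bystander, loose
- brush: yellow and green scrubbing brush lying bristles down, 130 x 50 x 38 mm tall; origin under its centre. Bystander, loose
- wrench: steel wrench lying flat, 160 mm long along its x axis; origin under its middle. Bystander, loose
- clamp_ring: steel ring lying flat, 72 mm outside, 54 mm inside, 12 mm high; origin under its centre. Bystander, loose
- screw_jar: small amber jar with a steel cap, 44 mm across, 45 mm tall; origin under its centre. Bystander, loose

How it is judged (in metres and radians):
At the end, for the whole second after the job is handed in: The cover is home (pressed down at least 8.5 of its 10 mm) with its notch within 6 mm of the pin, and every other object is within 25 mm of where it stood (value of joint cover_drop above 0.0085 m and horizontal distance between notch and pin below 0.006 m and distance of each of spray_violet, spray_teal, aid_kit, brush, wrench, clamp_ring, screw_jar from where it was at the start of the episode below 0.025 m); the robot touches nothing.
It fails at once if the cover is pulled up by more than 4 mm (value of joint cover_drop below -0.004 m).
It fails at once if the fingers squeeze or force the cover or collar with more than 35 N (contact force between the fingers and drain_collar above 35 N).
It fails at once if a bystander is lifted, carried or pushed more than 25 mm (distance of any of spray_violet, spray_teal, aid_kit, brush, wrench, clamp_ring, screw_jar from where it was at the start of the episode above 0.025 m).
It also fails if it takes over 51 s, if anything falls off the work surface, if the arm or the gripper's body presses on something with over 40 N, if the wrist force passes 120 N, or if a joint passes its speed limit or range.

## Robot

A 6-joint arm with a two-finger parallel gripper is mounted at the origin on the work surface. World frame = base frame: x ahead of the robot, y to its left, z up, the work surface at z = 0. Lengths are in mm, angles in degrees, forces in N, time in s.
With the tool pointing down it reaches from about 300 to 850 mm from the base axis. Payload 4.2 kg.
Tool frame: the origin (TCP) lies at the centre of the arm's flange, where the gripper is bolted on; the fingertips stand 191 mm ahead of it and the grasp point (between the pads) lies 172 mm ahead of it; z points along the fingers, x is the direction in which the jaws open and shut, and the axes are right-handed (so a half turn about z gives the same grasp; the last joint's range is limited). The gripper opens to 91 mm and grips with 3 to 60 N. Pads are 32 mm wide; open, the fingers measure 118 mm over their backs; the gripper's body (76 mm by 178 mm) begins 60 mm behind the grasp point.
Start: joints at [-76.49, 18.312, 89.639, -0, 72.044, -1.146], TCP at [145.484, -556.289, 404.776] pointing down, gripper open.
Joint ranges: [-177.97, 177.97], [-48.28, 115.42], [12.27, 149.76], [-77.06, 257.06], [2.81, 150.46], [-146.56, 146.56]. Speed limits (degrees/s): [147.25, 147.25, 180, 180, 180, 180].

## Interface

Orientations are given as [roll, pitch, yaw] about the fixed x, y, z axes, in that order (R = Rz(yaw) Ry(pitch) Rx(roll)).
In Python, from workcell import telemetry, imaging, env gives the robot as it stands. The module is installed in compiled form; this text tells all that it offers.
- The arm moves only by the tool jog_arm, never from a script. Its argument "series" is a list of rows, each a list of 3 entries, a list of its own where there are three numbers: the shift along the world's x, y, z in mm, then the turn, a rotation vector about the world's x, y, z in rad, then the opening, from 0 (shut) to 1 (fully open). In form: [[[x, y, z], [ax, ay, az], jaw], ...]. A call has exactly 5 rows; each row is the pose to reach, as a shift and turn from the pose measured when the call began; what a row does not reach only later rows make up. A row lasts 1/12 s, in which the tool goes at most 41.7 mm and 7.16 degrees, less where a joint would pass 70% of its speed; a pose out of reach is approached as far as the arm can. A call with a gripper value outside its range is refused whole. The fingers move at their own pace and stop on an object; "squeeze" is the grip in N (left out, the last holds). Time passes only in rows, so rows that repeat a pose let the fingers close, or fill a call up. It gives the time, the measured TCP pose, the force and the opening at its end, in the units of the state.
- telemetry.state(): the state, without advancing time (a new reading comes with each control period).
- imaging.grab_frame(name): name is "scene" or "top" or "wrist"; returns a dict with "pixels" (480x640x3 uint8, red, green, blue), "fov_y" (degrees; the focal length in pixels is half the picture's height over the tangent of half this angle, whatever the lens; pixels are square), "cx", "cy" (the principal point, pixels), "R" (3x3) and "t" (3): a world point X has camera coordinates R X + t; the wrist camera has in their place "T_tool_cam" (4x4, takes a point from camera to tool coordinates, whose origin is the TCP and whose axes are the tool frame's). Camera axes: x right, y down, z forward; pixel columns grow to the right and rows downward; lengths in mm; the calibration is good to about 2 mm. The wrist camera is an equidistant fisheye: a pixel r from the principal point sees the ray r / f radians off the axis. A picture is of the moment at which its call begins: read the wrist's pose just before it. There is no depth.
- env.job_done(): hands the job in, once; it reports no verdict.
The state is a dict: "time_s": time; "qpos": joint angles; "qvel": joint speeds; "effort": joint torques, N m; "ee_pos": TCP position; "ee_rot": TCP orientation; "force": force on the tool from outside, world axes, zero at the start; "torque": the same for the moment, N m; "gripper_width": finger opening in mm.
Only numpy, scipy, OpenCV 4.12 (cv2) and the standard library are available. Lean on these libraries where they do the work, as an engineer would, in place of code of your own. Each camera call takes 0.05 s, during which the arm holds its last target.

## Working session

There is one attempt and no reset: what is moved stays moved. The work goes in short steps, Python scripts to look and compute and a tool call to move; the robot and the scene stay as the last step left them, time stands still between calls to the robot, and variables do not carry over. Pictures are saved under pics/ and viewed, and the job is handed in when it is done.

Besides the shell and the picture viewer there is one more tool, called as name(argument=value, ...) on one line, values as JSON. jog_arm: Moves the arm, as the interface text tells. Its arguments: {"type":"object","properties":{"series":{"type":"array"},"squeeze":{"type":"number"}},"required":["series"]}

```bash
mkdir -p pics
cat > h.py <<'E'
import numpy as np, cv2
from workcell import telemetry, imaging, env
def grab(name,fn):
    f=imaging.grab_frame(name); cv2.imwrite('pics/'+fn,f['pixels'][:,:,::-1]); return f
def foc(f): return 240/np.tan(np.radians(f['fov_y'])/2)
def ray_plane(f,u,v,z):
    R=np.array(f['R']);t=np.array(f['t']).ravel();F=foc(f)
    d=R.T@np.array([(u-f['cx'])/F,(v-f['cy'])/F,1]);c=-R.T@t
    return c+d*(z-c[2])/d[2]
def proj(f,X):
    p=np.array(f['R'])@np.array(X)+np.array(f['t']).ravel();F=foc(f)
    return p[0]/p[2]*F+f['cx'],p[1]/p[2]*F+f['cy']
E
python3 - <<'E'
from h import *
s=telemetry.state(); print(s)
for n in('top','scene'):
    f=grab(n,n+'0.png'); print(n,{k:f[k] for k in f if k!='pixels'})
E
```

```text
{'time_s': 0.0, 'qpos': array([-7.64891015e+01,  1.83520505e+01,  8.97052579e+01,  3.07818989e-04,
        7.20437930e+01, -1.14605534e+00]), 'qvel': array([ 0.08288887, -0.01720103,  0.054193  , -0.02238388, -0.04417607,
       -0.07703315]), 'effort': array([ 6.32570282e-04, -4.12457299e+01, -2.31967592e+01,  7.29336147e-02,
        4.55738779e-02, -1.33284716e-04]), 'ee_pos': array([ 145.4558249 , -556.13358784,  403.9236582 ]), 'ee_rot': array([-1.79997685e+02,  1.01075429e-01, -7.53431393e+01]), 'force': array([-0.8899811 , -0.49094856, -0.77784751]), 'torque': array([-0.00020426,  0.00604159, -0.0459874 ]), 'gripper_width': 91.17856857904609}
top {'fov_y': 55.27651073622, 'cx': 318.5618234320433, 'cy': 240.30950688038922, 'R': array([[ 0.02939299, -0.99952741,  0.00899997],
       [-0.98608439, -0.03046923, -0.16342953],
       [ 0.16362652, -0.00407105, -0.98651396]]), 't': array([-50.33678466, 560.57775281, 922.96108633])}
scene {'fov_y': 51.91662083073299, 'cx': 312.6445251373433, 'cy': 240.38776177462157, 'R': array([[ 0.13779441,  0.99045061, -0.00450385],
       [ 0.83664222, -0.11882759, -0.53470534],
       [-0.53013441,  0.06991129, -0.84502658]]), 't': array([ -35.90611191, -409.70708138, 1545.36250932])}
```

View pics/top0.png

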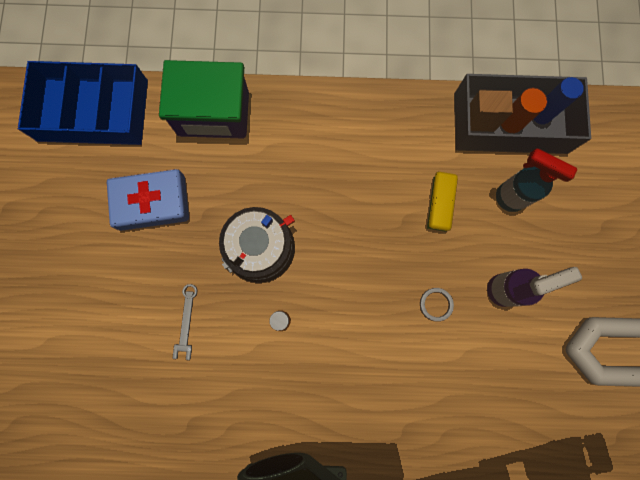

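View pics/scene0.png

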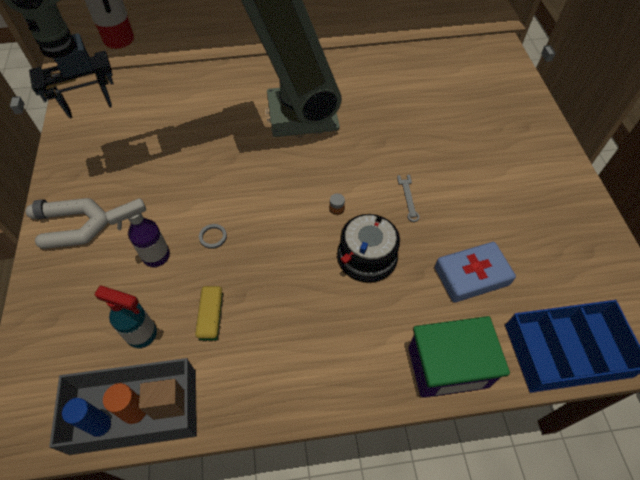

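The top view shows the collar at about (257,243), with the lug at (267,221), the notch mark at (242,257) and the pin block at (289,221). Next I'll measure these.

```bash
cat > meas.py <<'E'
from h import *
def comps(m,minA=8):
    n,l,st,c=cv2.connectedComponentsWithStats(m.astype(np.uint8)); return [(st[i,4],c[i],l==i) for i in range(1,n) if st[i,4]>=minA]
def measure(n,tag,box,ztop=95):
    f=grab(n,tag+'.png'); P=f['pixels'].astype(int); x0,x1,y0,y1=box
    cv2.imwrite('pics/'+tag+'_z.png',cv2.resize(f['pixels'][y0:y1,x0:x1,::-1],None,fx=5,fy=5,interpolation=cv2.INTER_NEAREST))
    b=np.zeros(P.shape[:2],bool); b[y0:y1,x0:x1]=1
    r,g,bl=P[...,0],P[...,1],P[...,2]
    red=b&(r>110)&(g<80)&(bl<80); blue=b&(bl>80)&(r<70)&(bl>g+30)
    white=b&(r>125)&(abs(r-bl)<40)&(g>115)
    grey=b&(abs(r-bl)<25)&(r>85)&(r<165)
    for nm,m,z in(('red',red,ztop),('blue',blue,ztop+24),('white',white,ztop),('grey',grey,ztop)):
        for A,c,mm in comps(m): print(n,nm,A,c.round(1),ray_plane(f,*c,z).round(1), ray_plane(f,*c,z-15).round(1) if nm=='red' else '')
    cs=max(comps(white),key=lambda q:q[0])
    pts=cv2.findContours(cs[2].astype(np.uint8),0,1)[0][0]; h=cv2.convexHull(pts)[:,0]
    w=np.array([ray_plane(f,u,v,ztop)[:2] for u,v in h]).astype(np.float32)
    print('cover circ',cv2.minEnclosingCircle(w), cv2.fitEllipse(w))
    return f
E
python3 - <<'E'
from meas import *
measure('top','top1',(205,310,195,295)); measure('scene','sc1',(325,410,205,290))
E
```

```text
top red 87 [287.6 220.2] [593.1  30.5  95. ] [596.2  31.5  80. ]
top red 22 [242.3 255.1] [519.1 117.8  95. ] [521.  120.3  80. ]
top blue 61 [266.2 220. ] [587.1  70.9 119. ] 
top white 1887 [253.6 240.8] [548.8  96.9  95. ] 
top white 18 [224.6 264.9] [498.4 151.9  95. ] 
top grey 20 [237.5 217. ] [596.3 131.9  95. ] 
top grey 718 [253.5 240.5] [549.3  97.2  95. ] 
top grey 40 [226.  265.7] [497. 149.  95.] 
cover circ ((549.405517578125, 97.22901916503906), 60.567344665527344) ((549.5756225585938, 96.99259948730469), (119.56643676757812, 120.43390655517578), 114.9027099609375)
scene red 11 [376.1 223.7] [519.1 120.2  95. ] [509.3 123.8  80. ]
scene red 37 [345.7 257.5] [602.5  30.5  95. ] [593.9  32.8  80. ]
scene blue 37 [363.7 245.4] [590.   73.6 119. ] 
scene white 495 [357.3 231. ] [533.6  70.9  95. ] 
scene white 532 [382.8 241.2] [570.5 125.5  95. ] 
scene grey 24 [408.5 211.2] [493.8 207.1  95. ] 
scene grey 1502 [370.2 236.3] [552.8  98.8  95. ] 
cover circ ((559.6549682617188, 110.79346466064453), 57.02526092529297) ((565.6722412109375, 117.47709655761719), (67.3470687866211, 113.5930404663086), 50.88068389892578)
```

View pics/top1_z.png

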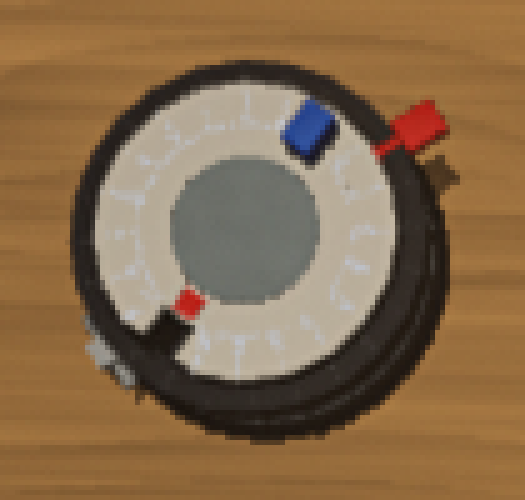

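View pics/sc1_z.png

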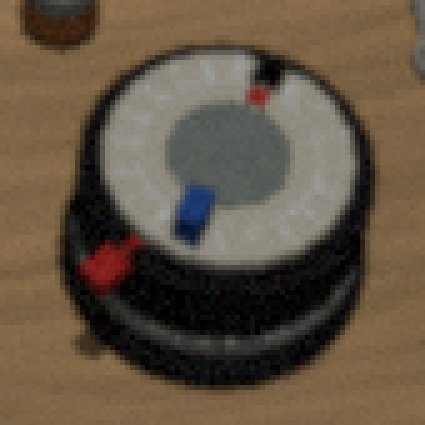

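jog_arm(series=[[[0, 0, 40], [0, 0, 0], 0], [[0, 0, 80], [0, 0, 0], 0], [[0, 0, 120], [0, 0, 0], 0], [[30, 40, 120], [0, 0, 0.1], 0], [[55, 75, 120], [0, 0, 0.2], 0]], squeeze=10)

```text
time_s: 0.62
ee_pos: [194.7, -489.6, 526.7]
ee_rot: [180.0, -0.3, -63.8]
force: [1.7, -0.1, -0.5]
gripper_width: 60.7
```

```bash
cat > st.py <<'E'
from h import *
import sys
s=telemetry.state(); print('t',round(s['time_s'],2),'pos',s['ee_pos'].round(1),'rot',s['ee_rot'].round(1),'F',s['force'].round(1),'w',round(s['gripper_width'],1),'q',s['qpos'].round(0))
E
python3 st.py
```

```text
t 0.62 pos [ 194.7 -489.6  526.7] rot [180.   -0.3 -63.8] F [ 1.7 -0.1 -0.5] w 60.7 q [-70.  11.  83.   0.  86.  -6.]
```

jog_arm(series=[[[22, 32, 0], [0, 0, 0.1], 0], [[45, 64, 0], [0, 0, 0.2], 0], [[67, 96, 0], [0, 0, 0.3], 0], [[90, 128, 0], [0, 0, 0.4], 0], [[112, 160, 0], [0, 0, 0.5], 0]])

```text
time_s: 1.03
ee_pos: [307.2, -327.8, 526.7]
ee_rot: [180.0, -0.3, -34.9]
force: [1.1, 0.0, -1.1]
gripper_width: 27.4
```

jog_arm(series=[[[22, 32, 0], [0, 0, 0], 0], [[45, 64, 0], [0, 0, 0], 0], [[67, 96, 0], [0, 0, 0], 0], [[90, 128, 0], [0, 0, 0], 0], [[112, 160, 0], [0, 0, 0], 0]])

```text
time_s: 1.45
ee_pos: [419.8, -165.9, 526.7]
ee_rot: [180.0, -0.3, -34.9]
force: [1.0, -0.1, -0.3]
gripper_width: 0.5
```

jog_arm(series=[[[22, 32, -20], [0, 0, 0], 0], [[45, 64, -40], [0, 0, 0], 0], [[67, 96, -60], [0, 0, 0], 0], [[90, 128, -80], [0, 0, 0], 0], [[112, 160, -100], [0, 0, 0], 0]])

```text
time_s: 1.87
ee_pos: [525.9, -13.4, 431.6]
ee_rot: [180.0, -0.3, -34.9]
force: [1.1, 0.0, 0.4]
gripper_width: 0.3
```

```bash
python3 st.py
```

```text
t 1.87 pos [525.9 -13.4 431.6] rot [180.   -0.3 -34.9] F [1.1 0.  0.4] w 0.3 q [-3. 13. 93. -0. 73. 32.]
```

Run:
```python
from h import *
s=telemetry.state();f=grab('wrist','w1.png'); print(f['fov_y'],f['cx'],f['cy'],f['T_tool_cam'])
```

```text
65.70646984690485 318.01037109884913 246.08884022352674 [[ 9.99999307e-01 -2.16105944e-04  1.15726043e-03  1.12931127e-01]
 [-8.69273583e-05  9.66769773e-01  2.55648585e-01 -7.22666637e+01]
 [-1.17405159e-03 -2.55648509e-01  9.66769084e-01  2.01592780e+01]
 [ 0.00000000e+00  0.00000000e+00  0.00000000e+00  1.00000000e+00]]
```

View pics/w1.png

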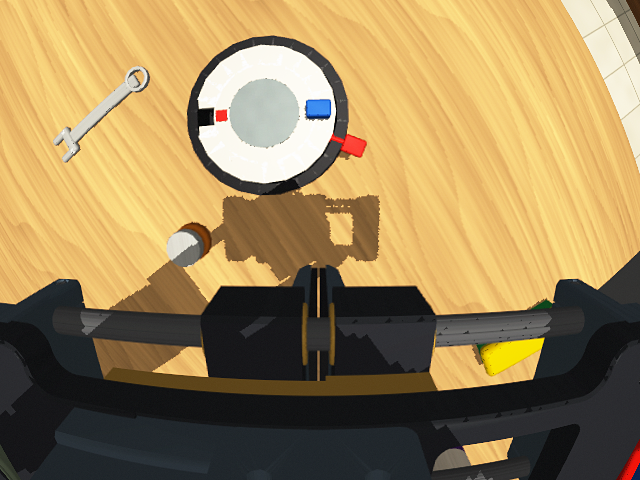

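The wrist view shows the cover at (265,113), notch mark at (221,115), lug at (318,108) and pin block at (353,145). I'll convert these to angles.

```bash
cat >> h.py <<'E'
from scipy.spatial.transform import Rotation as Ro
def wray(f,s,u,v,z):
    F=foc(f); d=np.array([u-f['cx'],v-f['cy']]); r=np.hypot(*d); th=r/F
    c=np.array([*(d/r*np.sin(th)),np.cos(th)]); T=np.array(f['T_tool_cam'])
    R=Ro.from_euler('xyz',s['ee_rot'],degrees=True).as_matrix()
    o=R@T[:3,3]+s['ee_pos']; w=R@T[:3,:3]@c
    return o+w*(z-o[2])/w[2]
def wmeas(tag,ztop=95,box=None):
    s=telemetry.state();f=grab('wrist',tag+'.png'); h=cv2.cvtColor(f['pixels'],cv2.COLOR_RGB2HSV).astype(int)
    H,S,V=h[...,0],h[...,1],h[...,2]
    b=np.ones(H.shape,bool)
    if box: b[:]=0; b[box[2]:box[3],box[0]:box[1]]=1
    P=lambda c,z:wray(f,s,*c,z)[:2]
    white=b&(S<30)&(V>215); n,l,st,c=cv2.connectedComponentsWithStats(white.astype(np.uint8)); i=1+st[1:,4].argmax()
    hull=cv2.convexHull(cv2.findContours((l==i).astype(np.uint8),0,1)[0][0])[:,0]
    w=np.array([P(q,ztop) for q in hull],np.float32); e=cv2.fitEllipse(w); C=np.array(e[0]); print('C',C.round(1),'axes',np.round(e[1],1))
    ang=lambda p:np.degrees(np.arctan2(*(p-C)[::-1]))
    for nm,m,zs in(('red',b&((H<6)|(H>174))&(S>170)&(V>100),(ztop,83)),('blue',b&(abs(H-110)<12)&(S>150)&(V>100),(ztop+24,ztop))):
        n,l,st,c=cv2.connectedComponentsWithStats(m.astype(np.uint8))
        for i in range(1,n):
            if st[i,4]>15:
                for z in zs:
                    p=P(c[i],z); print(nm,st[i,4],c[i].round(1),'z',z,p.round(1),'r',np.hypot(*(p-C)).round(1),'ang',ang(p).round(1))
    return f,s,C
E
python3 -c "
from h import *
wmeas('w2',95,(150,400,20,210))"
```

```text
C [550.4  97.8] axes [119.7 120.4]
red 119 [223.2 120.6] z 95 [519.8 118.5] r 36.9 ang 146.0
red 119 [223.2 120.6] z 83 [517.9 121.1] r 39.9 ang 144.4
red 467 [354.3 151. ] z 95 [594.7  32.9] r 78.6 ang -55.6
red 467 [354.3 151. ] z 83 [595.7  32.2] r 79.7 ang -55.3
blue 409 [321.3 114. ] z 119 [588.2  72.1] r 45.7 ang -34.1
blue 409 [321.3 114. ] z 95 [589.8  74. ] r 46.1 ang -31.2
```

```bash
python3 st.py
cat > path.py <<'E'
import numpy as np,sys
from h import *
C=np.array([550.4,97.8])
def tgt(phi,d,r=46):
    a=np.radians(phi); return C+r*np.array([np.cos(a),np.sin(a)])-d*np.array([-np.sin(a),np.cos(a)])
def rows(phis,d,z,r=46):
    s=telemetry.state(); y0=s['ee_rot'][2]
    for p in phis:
        q=tgt(p,d,r)-s['ee_pos'][:2]; print([[round(q[0],1),round(q[1],1),round(z-s['ee_pos'][2],1)],[0,0,round(np.radians((p-y0+180)%360-180),3)],0])
E
python3 -c "
from path import *
rows([-34],32,296)"
```

```text
t 1.97 pos [526.9 -11.6 428.6] rot [179.9   0.  -34.6] F [-0.5 -1.  -0. ] w 0.1 q [-2. 13. 93. -0. 74. 32.]
[[np.float64(43.8), np.float64(57.2), np.float64(-132.6)], [0, 0, np.float64(0.011)], 0]
```

jog_arm(series=[[[22, 28, 0], [0, 0, 0], 0], [[44, 57, 0], [0, 0, 0.01], 0], [[44, 57, -35], [0, 0, 0.01], 0], [[44, 57, -70], [0, 0, 0.01], 0], [[44, 57, -100], [0, 0, 0.01], 0]])

```text
time_s: 2.38
ee_pos: [570.6, 45.2, 327.4]
ee_rot: [179.9, 0.0, -34.0]
force: [0.1, 0.0, -0.4]
gripper_width: 0.7
```

jog_arm(series=[[[0, 0, -10], [0, 0, 0], 0], [[0, 0, -20], [0, 0, 0], 0], [[0, 0, -26], [0, 0, 0], 0], [[0, 0, -26], [0, 0, 0], 0], [[0, 0, -26], [0, 0, 0], 0]])

```text
time_s: 2.8
ee_pos: [570.9, 44.9, 302.4]
ee_rot: [179.9, -0.1, -34.0]
force: [0.1, 0.4, 1.2]
gripper_width: 0.4
```

```bash
python3 st.py; python3 -c "
from path import *
rows([-34,-30,-25,-20,-15,-10,-5,0],23,296)
grab('wrist','w3.png')"
```

```text
t 2.8 pos [570.9  44.9 302.4] rot [ 1.799e+02 -1.000e-01 -3.400e+01] F [0.1 0.4 1.2] w 0.4 q [ 3. 23. 99. -0. 59. 37.]
[[np.float64(4.7), np.float64(8.1), np.float64(-6.4)], [0, 0, np.float64(0.0)], 0]
[[np.float64(7.8), np.float64(10.0), np.float64(-6.4)], [0, 0, np.float64(0.07)], 0]
[[np.float64(11.4), np.float64(12.6), np.float64(-6.4)], [0, 0, np.float64(0.157)], 0]
[[np.float64(14.8), np.float64(15.6), np.float64(-6.4)], [0, 0, np.float64(0.245)], 0]
[[np.float64(17.9), np.float64(18.8), np.float64(-6.4)], [0, 0, np.float64(0.332)], 0]
[[np.float64(20.8), np.float64(22.3), np.float64(-6.4)], [0, 0, np.float64(0.419)], 0]
[[np.float64(23.3), np.float64(26.0), np.float64(-6.4)], [0, 0, np.float64(0.506)], 0]
[[np.float64(25.5), np.float64(29.9), np.float64(-6.4)], [0, 0, np.float64(0.594)], 0]
```

View pics/w3.png

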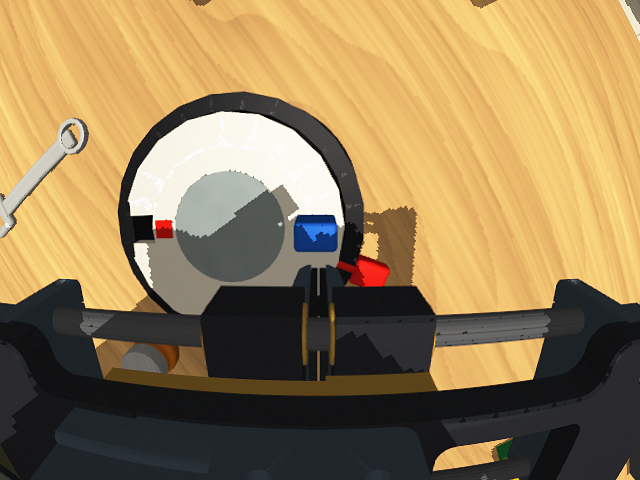

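The closed fingertips at (318,270) are in line with the lug at (316,232), so I'll start pushing.

jog_arm(series=[[[0, 0, -5], [0, 0, 0], 0], [[5, 8, -5], [0, 0, 0], 0], [[8, 10, -5], [0, 0, 0.07], 0], [[11.5, 12.5, -5], [0, 0, 0.157], 0], [[15, 15.5, -5], [0, 0, 0.245], 0]])

```text
time_s: 3.27
ee_pos: [586.4, 60.7, 298.1]
ee_rot: [179.9, -0.1, -19.7]
force: [-0.8, -2.8, 0.9]
gripper_width: 0.7
```

```bash
python3 st.py; python3 -c "
from path import *
rows([-15,-10,-5,0,5],23,297)
grab('wrist','w4.png')"
```

```text
t 3.27 pos [586.4  60.7 298.1] rot [ 1.799e+02 -1.000e-01 -1.970e+01] F [-0.8 -2.8  0.9] w 0.7 q [ 5. 24. 97. -0. 59. 25.]
[[np.float64(2.5), np.float64(3.0), np.float64(-1.1)], [0, 0, np.float64(0.082)], 0]
[[np.float64(5.3), np.float64(6.5), np.float64(-1.1)], [0, 0, np.float64(0.169)], 0]
[[np.float64(7.8), np.float64(10.2), np.float64(-1.1)], [0, 0, np.float64(0.257)], 0]
[[np.float64(10.0), np.float64(14.1), np.float64(-1.1)], [0, 0, np.float64(0.344)], 0]
[[np.float64(11.8), np.float64(18.2), np.float64(-1.1)], [0, 0, np.float64(0.431)], 0]
```

View pics/w4.png

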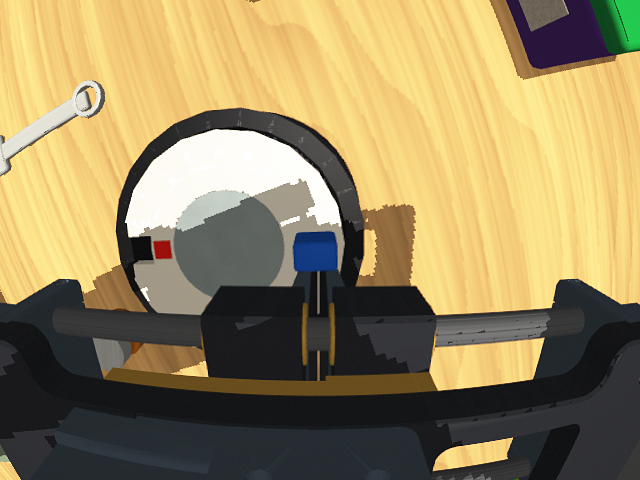

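The lug now sits against the fingertips at (316,255) and the cover is turning. I'll continue.

jog_arm(series=[[[2.5, 3, 0], [0, 0, 0.082], 0], [[5.3, 6.5, 0], [0, 0, 0.17], 0], [[7.8, 10.2, 0], [0, 0, 0.257], 0], [[10, 14.1, 0], [0, 0, 0.344], 0], [[11.8, 18.2, 0], [0, 0, 0.431], 0]])

```text
time_s: 3.73
ee_pos: [598.8, 79.6, 298.1]
ee_rot: [179.9, -0.1, 5.3]
force: [-1.4, -2.3, -0.6]
gripper_width: 0.2
```

```bash
python3 st.py; python3 -c "
from path import *
rows([11,17,23,29,35],23,297)"
```

```text
t 3.73 pos [598.8  79.6 298.1] rot [ 1.799e+02 -1.000e-01  5.300e+00] F [-1.4 -2.3 -0.6] w 0.2 q [ 7. 26. 95. -0. 60.  1.]
[[np.float64(1.2), np.float64(4.4), np.float64(-1.1)], [0, 0, np.float64(0.099)], 0]
[[np.float64(2.3), np.float64(9.6), np.float64(-1.1)], [0, 0, np.float64(0.204)], 0]
[[np.float64(2.9), np.float64(15.0), np.float64(-1.1)], [0, 0, np.float64(0.309)], 0]
[[np.float64(3.0), np.float64(20.4), np.float64(-1.1)], [0, 0, np.float64(0.413)], 0]
[[np.float64(2.5), np.float64(25.7), np.float64(-1.1)], [0, 0, np.float64(0.518)], 0]
```

jog_arm(series=[[[1.2, 4.4, 0], [0, 0, 0.1], 0], [[2.3, 9.6, 0], [0, 0, 0.204], 0], [[2.9, 15, 0], [0, 0, 0.309], 0], [[3, 20.4, 0], [0, 0, 0.413], 0], [[2.5, 25.7, 0], [0, 0, 0.518], 0]])

```text
time_s: 4.15
ee_pos: [601.6, 105.6, 298.2]
ee_rot: [179.8, -0.1, 35.2]
force: [0.9, -2.0, -1.6]
gripper_width: 0.6
```

```bash
python3 st.py; python3 -c "
from path import *
rows([41,47,53,59,65],23,297)"
```

```text
t 4.15 pos [601.6 105.6 298.2] rot [ 1.798e+02 -1.000e-01  3.520e+01] F [ 0.9 -2.  -1.6] w 0.6 q [  9.  26.  94.  -0.  60. -26.]
[[np.float64(-1.4), np.float64(5.0), np.float64(-1.2)], [0, 0, np.float64(0.101)], 0]
[[np.float64(-3.1), np.float64(10.2), np.float64(-1.2)], [0, 0, np.float64(0.206)], 0]
[[np.float64(-5.2), np.float64(15.1), np.float64(-1.2)], [0, 0, np.float64(0.31)], 0]
[[np.float64(-7.8), np.float64(19.8), np.float64(-1.2)], [0, 0, np.float64(0.415)], 0]
[[np.float64(-11.0), np.float64(24.2), np.float64(-1.2)], [0, 0, np.float64(0.52)], 0]
```

jog_arm(series=[[[-1.4, 5, 0], [0, 0, 0.1], 0], [[-3.1, 10.2, 0], [0, 0, 0.206], 0], [[-5.2, 15.1, 0], [0, 0, 0.31], 0], [[-7.8, 19.8, 0], [0, 0, 0.415], 0], [[-11, 24.2, 0], [0, 0, 0.52], 0]])

```text
time_s: 4.57
ee_pos: [591.1, 130.3, 298.5]
ee_rot: [179.7, -0.2, 65.2]
force: [1.9, -2.2, -1.4]
gripper_width: 0.5
```

```bash
python3 st.py; python3 -c "
from path import *
rows([71,77,83,89,95],23,297)
grab('wrist','w5.png')"
```

```text
t 4.57 pos [591.1 130.3 298.5] rot [179.7  -0.2  65.2] F [ 1.9 -2.2 -1.4] w 0.5 q [ 11.  26.  94.  -0.  60. -54.]
[[np.float64(-4.0), np.float64(3.5), np.float64(-1.5)], [0, 0, np.float64(0.101)], 0]
[[np.float64(-7.9), np.float64(7.1), np.float64(-1.5)], [0, 0, np.float64(0.206)], 0]
[[np.float64(-12.3), np.float64(10.4), np.float64(-1.5)], [0, 0, np.float64(0.31)], 0]
[[np.float64(-16.9), np.float64(13.1), np.float64(-1.5)], [0, 0, np.float64(0.415)], 0]
[[np.float64(-21.8), np.float64(15.3), np.float64(-1.5)], [0, 0, np.float64(0.52)], 0]
```

View pics/w5.png

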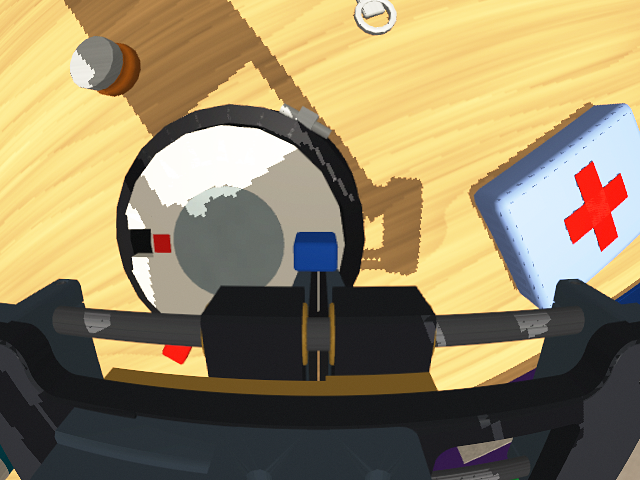

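The lug is still on the fingertips at (316,252) and the cover has followed the push.

jog_arm(series=[[[-4, 3.5, 0], [0, 0, 0.1], 0], [[-7.9, 7.1, 0], [0, 0, 0.206], 0], [[-12.3, 10.4, 0], [0, 0, 0.31], 0], [[-16.9, 13.1, 0], [0, 0, 0.415], 0], [[-21.8, 15.3, 0], [0, 0, 0.52], 0]])

```text
time_s: 5.03
ee_pos: [569.2, 146.7, 298.9]
ee_rot: [179.6, -0.2, 95.3]
force: [1.5, -0.4, -1.6]
gripper_width: 0.3
```

```bash
python3 st.py; python3 -c "
from path import *
rows([100,105,110,112,112],23,297)
f,s,c=wmeas('w6',95,(100,370,90,290))"
```

```text
t 5.03 pos [569.2 146.7 298.9] rot [179.6  -0.2  95.3] F [ 1.5 -0.4 -1.6] w 0.3 q [ 13.  24.  97.   0.  59. -82.]
[[np.float64(-4.1), np.float64(0.4), np.float64(-1.9)], [0, 0, np.float64(0.082)], 0]
[[np.float64(-8.5), np.float64(1.5), np.float64(-1.9)], [0, 0, np.float64(0.169)], 0]
[[np.float64(-12.9), np.float64(2.2), np.float64(-1.9)], [0, 0, np.float64(0.256)], 0]
[[np.float64(-14.7), np.float64(2.3), np.float64(-1.9)], [0, 0, np.float64(0.291)], 0]
[[np.float64(-14.7), np.float64(2.3), np.float64(-1.9)], [0, 0, np.float64(0.291)], 0]
C [528.6  60. ] axes [32.7 68.8]
red 282 [161.7 242.4] z 95 [553.5  61.1] r 24.9 ang 2.6
red 282 [161.7 242.4] z 83 [557.1  55.9] r 28.8 ang -8.1
red 39 [128.8 287.4] z 95 [582.7  38.3] r 58.2 ang -21.8
red 39 [128.8 287.4] z 83 [588.2  31.6] r 66.0 ang -25.5
blue 1570 [314.8 251.2] z 119 [543.8 143.7] r 85.1 ang 79.7
blue 1570 [314.8 251.2] z 95 [550.6 144.2] r 87.0 ang 75.3
```

View pics/w6.png

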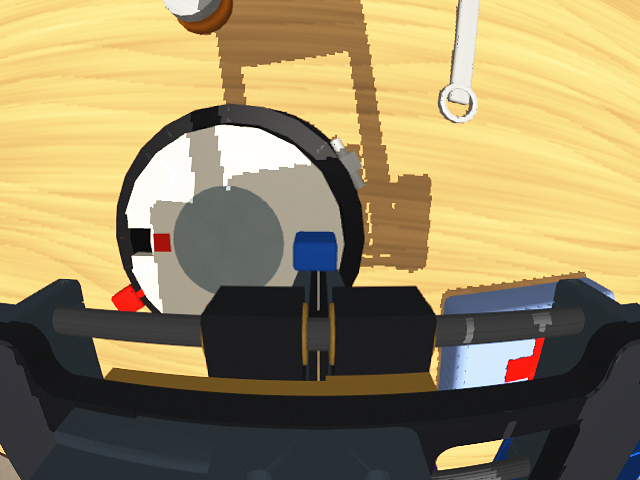

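```bash
python3 -c "
from path import *
rows([100,105,111,117,121],23,297)"
```

```text
[[np.float64(-3.3), np.float64(0.2), np.float64(-1.9)], [0, 0, np.float64(0.078)], 0]
[[np.float64(-7.6), np.float64(1.3), np.float64(-1.9)], [0, 0, np.float64(0.165)], 0]
[[np.float64(-12.9), np.float64(2.1), np.float64(-1.9)], [0, 0, np.float64(0.27)], 0]
[[np.float64(-18.3), np.float64(2.3), np.float64(-1.9)], [0, 0, np.float64(0.375)], 0]
[[np.float64(-21.9), np.float64(2.1), np.float64(-1.9)], [0, 0, np.float64(0.445)], 0]
```

jog_arm(series=[[[-3.3, 0.2, -1], [0, 0, 0.078], 0], [[-7.6, 1.3, -1], [0, 0, 0.165], 0], [[-12.9, 2.1, -1], [0, 0, 0.27], 0], [[-18.3, 2.3, -1], [0, 0, 0.375], 0], [[-21.9, 2.1, -1], [0, 0, 0.445], 0]])

```text
time_s: 5.5
ee_pos: [546.6, 149.7, 298.5]
ee_rot: [179.6, -0.2, 121.0]
force: [0.7, 2.3, 0.5]
gripper_width: 0.8
```

```bash
python3 st.py; python3 -c "
from path import *
f,s,c=wmeas('w7',95,(100,370,90,300))
h=cv2.cvtColor(f['pixels'],cv2.COLOR_RGB2HSV)
m=((h[...,0]<6)|(h[...,0]>174))&(h[...,1]>170)&(h[...,2]>80)
n,l,st,cc=cv2.connectedComponentsWithStats(m[:310,:300].astype(np.uint8))
for i in range(1,n):
  if st[i,4]>15:
    for z in (95,84):
      p=wray(f,s,*cc[i],z)[:2]-C; print(cc[i].round(1),z,np.hypot(*p).round(1),np.degrees(np.arctan2(p[1],p[0])).round(1))
measure=__import__('meas').measure
measure('top','top2',(205,310,195,295))
rows([121,122,123,124,124.5],23,297)
"
```

```text
t 5.5 pos [546.6 149.7 298.5] rot [179.6  -0.2 121. ] F [0.7 2.3 0.5] w 0.8 q [  14.   22.  100.    0.   57. -107.]
C [550.2  67.6] axes [ 57.9 109.6]
red 888 [121.  244.8] z 95 [584.2  44. ] r 41.4 ang -34.7
red 888 [121.  244.8] z 83 [590.7  39.5] r 49.3 ang -34.7
red 281 [162.3 241.3] z 95 [568.8  66. ] r 18.7 ang -4.8
red 281 [162.3 241.3] z 83 [574.3  62.9] r 24.6 ang -11.0
blue 1599 [316.  251.4] z 119 [525.  136.4] r 73.3 ang 110.1
blue 1599 [316.  251.4] z 95 [530.9 139.9] r 74.9 ang 104.9
[116.6 245. ] 95 66.5 -57.8
[116.6 245. ] 84 73.4 -55.6
[162.3 241.3] 95 36.7 -59.9
[162.3 241.3] 84 41.8 -55.9
top red 113 [285.5 221.6] [590.   34.6  95. ] [593.1  35.7  80. ]
top white 89 [270.6 220.5] [591.3  64.8  95. ] 
top white 553 [271.4 250.6] [530.   60.4  95. ] 
top white 29 [250.5 265.5] [498.9 100.5  95. ] 
top grey 562 [213.1 246.8] [534.1 177.1  95. ] 
top grey 272 [206.8 263.3] [500.6 187.3  95. ] 
top grey 9 [238.2 234.6] [560.5 128.4  95. ] 
top grey 44 [271.  238.9] [553.8  62.3  95. ] 
top grey 52 [261.9 248.6] [533.6  79.5  95. ] 
top grey 394 [246.6 260.6] [508.5 108.7  95. ] 
cover circ ((531.4879150390625, 61.07898712158203), 42.96615219116211) ((530.5520629882812, 64.69694519042969), (44.24161148071289, 86.56393432617188), 58.066444396972656)
[[np.float64(0.0), np.float64(-0.3), np.float64(-1.4)], [0, 0, np.float64(0.004)], 0]
[[np.float64(-0.9), np.float64(-0.4), np.float64(-1.4)], [0, 0, np.float64(0.021)], 0]
[[np.float64(-1.8), np.float64(-0.5), np.float64(-1.4)], [0, 0, np.float64(0.039)], 0]
[[np.float64(-2.6), np.float64(-0.6), np.float64(-1.4)], [0, 0, np.float64(0.056)], 0]
[[np.float64(-3.1), np.float64(-0.7), np.float64(-1.4)], [0, 0, np.float64(0.065)], 0]
```

View pics/w7.png

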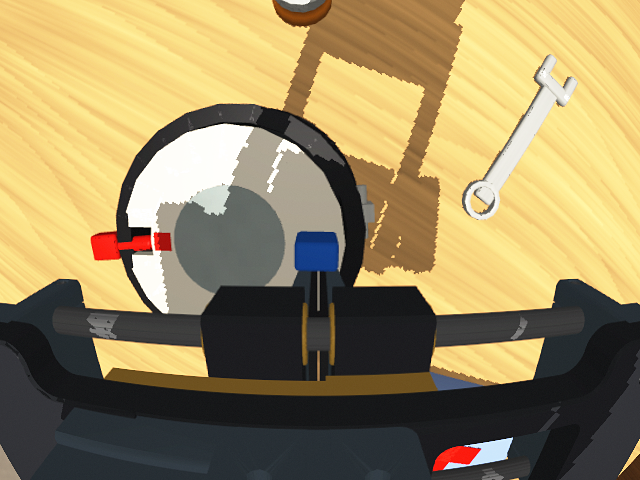

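```bash
python3 -c "
import cv2
i=cv2.imread('pics/w7.png')[200:290,80:200]; cv2.imwrite('pics/w7z.png',cv2.resize(i,None,fx=6,fy=6,interpolation=0))"
```

```text
(no output)
```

View pics/w7z.png

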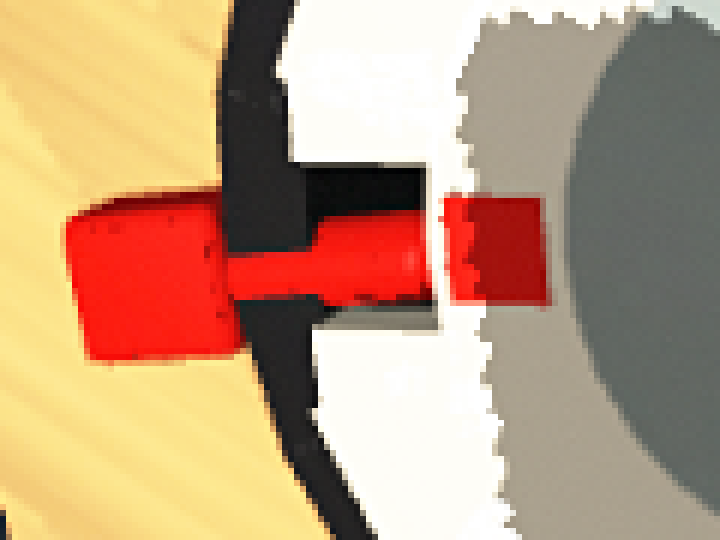

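The pin lies about 4° counterclockwise of the notch centre, which agrees with the ray measurement, so I'll push about 3.8° more.

jog_arm(series=[[[-0.9, -0.4, 0], [0, 0, 0.02], 0], [[-1.8, -0.5, 0], [0, 0, 0.039], 0], [[-2.6, -0.6, 0], [0, 0, 0.056], 0], [[-3.3, -0.7, 0], [0, 0, 0.068], 0], [[-3.3, -0.7, 0], [0, 0, 0.068], 0]])

```text
time_s: 6.02
ee_pos: [543.1, 148.7, 298.4]
ee_rot: [179.6, -0.2, 124.7]
force: [0.8, 1.1, -0.1]
gripper_width: 0.4
```

```bash
cat > chk.py <<'E'
from path import *
import sys
f=None
s=telemetry.state();f=grab('wrist',sys.argv[1]+'.png')
i=f['pixels'][200:290,80:200,::-1]; cv2.imwrite('pics/'+sys.argv[1]+'z.png',cv2.resize(i,None,fx=6,fy=6,interpolation=0))
E
python3 st.py; python3 chk.py w8
```

```text
t 6.02 pos [543.1 148.7 298.4] rot [179.6  -0.2 124.7] F [ 0.8  1.1 -0.1] w 0.4 q [  14.   22.  100.    0.   57. -111.]
```

View pics/w8z.png

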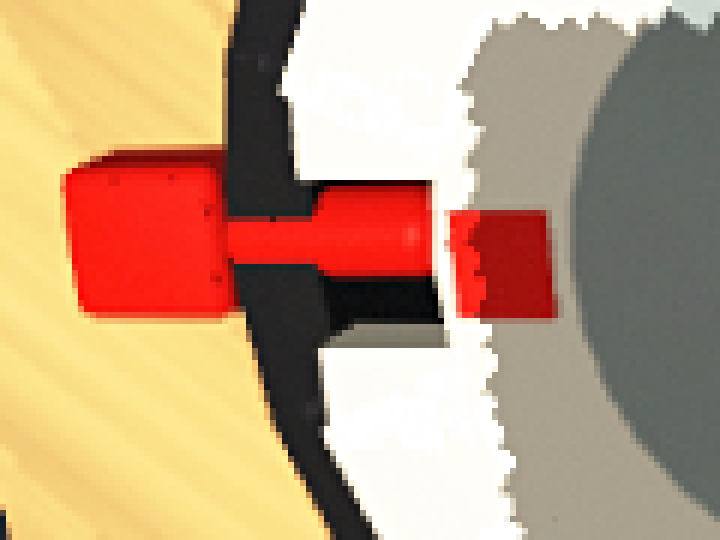

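jog_arm(series=[[[5, 3.4, 0], [0, 0, 0], 0], [[9, 6, 0], [0, 0, 0], 0], [[9, 6, 30], [0, 0, 0], 0], [[9, 6, 70], [0, 0, 0], 0], [[9, 6, 110], [0, 0, 0], 0]])

```text
time_s: 6.48
ee_pos: [552.3, 154.8, 408.5]
ee_rot: [179.8, -0.3, 124.6]
force: [1.1, 1.6, 0.7]
gripper_width: 0.6
```

jog_arm(series=[[[5, 4, 10], [0, 0, 0], 0], [[5, 4, 10], [0, 0, 0], 0], [[5, 4, 10], [0, 0, 0], 0], [[5, 4, 10], [0, 0, 0], 0], [[5, 4, 10], [0, 0, 0], 0]])

```text
time_s: 6.9
ee_pos: [556.9, 158.6, 416.2]
ee_rot: [-179.9, -0.4, 124.6]
force: [0.2, -0.0, -0.0]
gripper_width: 0.3
```

```bash
python3 st.py; python3 -c "
from path import *
f,s,c=wmeas('w9',95,(100,400,20,290))
cv2.imwrite('pics/w9z.png',cv2.resize(f['pixels'][100:280,150:350,::-1],None,fx=3,fy=3,interpolation=0))
"
```

```text
t 6.9 pos [556.9 158.6 416.2] rot [-179.9   -0.4  124.6] F [ 0.2 -0.  -0. ] w 0.3 q [  15.   18.   88.    0.   74. -110.]
C [532.6  64.1] axes [42.9 88.4]
red 561 [180.5 190.9] z 95 [588.6  40.7] r 60.8 ang -22.7
red 561 [180.5 190.9] z 83 [592.2  37.6] r 65.3 ang -24.0
red 121 [216. 191.] z 95 [571.4  67.5] r 39.0 ang 5.0
red 121 [216. 191.] z 83 [574.3  65.5] r 41.8 ang 1.9
blue 457 [315.5 192.5] z 119 [524.1 135.5] r 71.9 ang 96.8
blue 457 [315.5 192.5] z 95 [526.3 137. ] r 73.1 ang 94.9
```

View pics/w9.png

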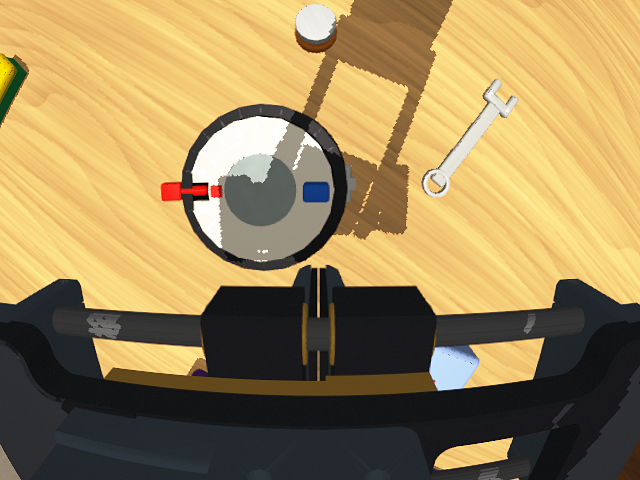

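The notch measures about -55.2° (by mark and by lug) and the pin -55.2°, so they are aligned. Next I'll move over the centre and press.

jog_arm(series=[[[-2, -30, 0], [0, 0, 0], 0], [[-6.5, -61, 0], [0, 0, 0], 0], [[-6.5, -61, -35], [0, 0, 0], 0], [[-6.5, -61, -75], [0, 0, 0], 0], [[-6.5, -61, -100], [0, 0, 0], 0]])

```text
time_s: 7.37
ee_pos: [549.1, 96.7, 312.7]
ee_rot: [-179.7, -0.5, 124.6]
force: [-0.6, 0.3, -0.9]
gripper_width: 0.3
```

jog_arm(series=[[[0, 0, -8], [0, 0, 0], 0], [[0, 0, -16], [0, 0, 0], 0], [[0, 0, -22], [0, 0, 0], 0], [[0, 0, -22], [0, 0, 0], 0], [[0, 0, -22], [0, 0, 0], 0]])

```text
time_s: 7.78
ee_pos: [549.6, 96.9, 291.6]
ee_rot: [-179.8, -0.4, 124.6]
force: [0.7, 0.5, -0.1]
gripper_width: 0.5
```

```bash
python3 st.py
```

```text
t 7.78 pos [549.6  96.9 291.6] rot [-179.8   -0.4  124.6] F [ 0.7  0.5 -0.1] w 0.5 q [   9.   22.  101.    0.   57. -116.]
```

jog_arm(series=[[[0, 0, -1.5], [0, 0, 0], 0], [[0, 0, -3], [0, 0, 0], 0], [[0, 0, -4.5], [0, 0, 0], 0], [[0, 0, -6], [0, 0, 0], 0], [[0, 0, -7], [0, 0, 0], 0]])

```text
time_s: 8.2
ee_pos: [549.7, 96.9, 285.3]
ee_rot: [-179.8, -0.4, 124.6]
force: [-1.2, -0.9, 5.7]
gripper_width: 0.7
```

jog_arm(series=[[[0, 0, -1], [0, 0, 0], 0], [[0, 0, -2], [0, 0, 0], 0], [[0, 0, -3], [0, 0, 0], 0], [[0, 0, -4], [0, 0, 0], 0], [[0, 0, -4], [0, 0, 0], 0]])

```text
time_s: 8.62
ee_pos: [549.7, 96.9, 282.0]
ee_rot: [-179.8, -0.4, 124.6]
force: [-1.3, 0.5, 4.4]
gripper_width: 0.4
```

jog_arm(series=[[[0, 0, -1], [0, 0, 0], 0], [[0, 0, -2], [0, 0, 0], 0], [[0, 0, -3], [0, 0, 0], 0], [[0, 0, -4], [0, 0, 0], 0], [[0, 0, -4], [0, 0, 0], 0]])

```text
time_s: 9.03
ee_pos: [549.6, 96.9, 278.6]
ee_rot: [-179.9, -0.4, 124.6]
force: [-1.3, 0.2, 4.1]
gripper_width: 0.4
```

jog_arm(series=[[[0, 0, -1], [0, 0, 0], 0], [[0, 0, -1.5], [0, 0, 0], 0], [[0, 0, -2], [0, 0, 0], 0], [[0, 0, -2.5], [0, 0, 0], 0], [[0, 0, -2.5], [0, 0, 0], 0]])

```text
time_s: 9.45
ee_pos: [549.5, 96.9, 276.8]
ee_rot: [-179.9, -0.4, 124.6]
force: [-2.4, -1.0, 6.3]
gripper_width: 0.1
```

jog_arm(series=[[[0, 0, -1], [0, 0, 0], 0], [[0, 0, -1.5], [0, 0, 0], 0], [[0, 0, -2], [0, 0, 0], 0], [[0, 0, -2], [0, 0, 0], 0], [[0, 0, -2], [0, 0, 0], 0]])

```text
time_s: 9.87
ee_pos: [549.4, 96.9, 276.0]
ee_rot: [-179.9, -0.4, 124.6]
force: [-2.6, -0.2, 9.1]
gripper_width: 1.0
```

jog_arm(series=[[[0, 0, -1], [0, 0, 0], 0], [[0, 0, -2], [0, 0, 0], 0], [[0, 0, -2.5], [0, 0, 0], 0], [[0, 0, -2.5], [0, 0, 0], 0], [[0, 0, -2.5], [0, 0, 0], 0]])

```text
time_s: 10.28
ee_pos: [549.2, 96.8, 275.9]
ee_rot: [-180.0, -0.3, 124.6]
force: [-4.3, -1.6, 15.4]
gripper_width: 0.8
```

The force rose to 15 N with no further travel, at a TCP height of 275.9 mm. That puts the tips at 85 mm, so the cover is on its stop. I'll lift clear.

jog_arm(series=[[[0, 0, 5], [0, 0, 0], 0], [[0, 0, 15], [0, 0, 0], 0], [[0, 0, 40], [0, 0, 0], 0], [[0, 0, 80], [0, 0, 0], 0], [[0, 0, 120], [0, 0, 0], 0]])

```text
time_s: 10.7
ee_pos: [548.9, 96.8, 396.5]
ee_rot: [-179.8, -0.4, 124.6]
force: [0.9, 1.3, 0.6]
gripper_width: 0.0
```

jog_arm(series=[[[-35, 0, 10], [0, 0, 0], 0], [[-70, 0, 20], [0, 0, 0], 0], [[-105, 0, 30], [0, 0, 0], 0], [[-135, 0, 40], [0, 0, 0], 0], [[-150, 0, 50], [0, 0, 0], 0]])

```text
time_s: 11.12
ee_pos: [395.6, 96.5, 447.2]
ee_rot: [-179.7, -0.4, 124.6]
force: [-0.6, -0.2, 0.5]
gripper_width: 0.8
```

jog_arm(series=[[[-20, 0, 0], [0, 0, 0], 0], [[-40, 0, 0], [0, 0, 0], 0], [[-40, 0, 0], [0, 0, 0], 0], [[-40, 0, 0], [0, 0, 0], 0], [[-40, 0, 0], [0, 0, 0], 0]])

```text
time_s: 11.53
ee_pos: [356.2, 96.6, 447.6]
ee_rot: [-179.8, -0.4, 124.6]
force: [0.4, 0.2, -0.3]
gripper_width: 0.7
```

```bash
python3 st.py; python3 -c "
from meas import *
measure('top','top3',(205,310,195,295),85); measure('scene','sc3',(325,410,205,290),85)"
```

```text
t 11.53 pos [356.2  96.6 447.6] rot [-179.8   -0.4  124.6] F [ 0.4  0.2 -0.3] w 0.7 q [  13.   -2.  108.    0.   74. -111.]
top red 109 [285.4 221.6] [592.1  35.6  85. ] [595.2  36.7  70. ]
top red 18 [269.6 231.3] [571.   66.8  85. ] [573.7  68.4  70. ]
top blue 60 [233.  251.9] [523.1 134.1 109. ] 
top white 1890 [254.2 241.9] [548.1  96.9  85. ] 
top white 18 [224.6 264.9] [499.5 153.9  85. ] 
top grey 697 [254.1 241.4] [549.2  97.2  85. ] 
top grey 36 [226.1 265.6] [498.2 150.8  85. ] 
cover circ ((549.1873779296875, 97.08113098144531), 60.5626106262207) ((549.2064208984375, 96.95773315429688), (119.195556640625, 120.94520568847656), 126.83003997802734)
scene red 9 [358.8 246.6] [571.3  68.2  85. ] [562.4  71.1  70. ]
scene red 9 [353. 252.] [584.3  51.8  85. ] [575.5  54.4  70. ]
scene red 36 [345.7 257.6] [597.1  32.   85. ] [588.5  34.3  70. ]
scene blue 32 [384.1 221.9] [525.8 136.9 109. ] 
scene white 1021 [370.2 238.6] [553.1  99.5  85. ] 
scene grey 24 [408.5 211.3] [487.3 210.4  85. ] 
scene grey 1507 [370.1 238.4] [552.5  99.4  85. ] 
cover circ ((550.8118286132812, 99.56725311279297), 59.27104568481445) ((550.7472534179688, 99.4940185546875), (116.65023040771484, 117.98590850830078), 99.3670883178711)
```

View pics/top3.png

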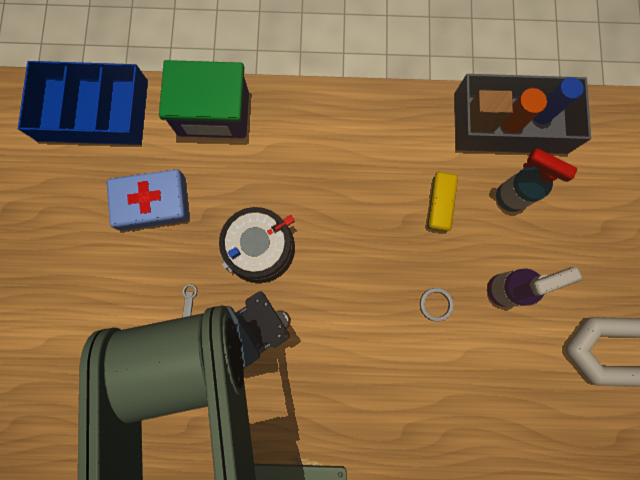

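View pics/sc3_z.png

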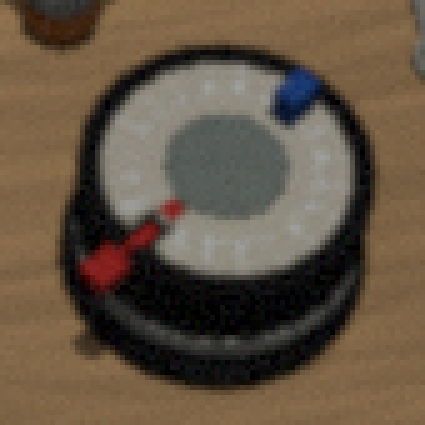

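View pics/top3_z.png

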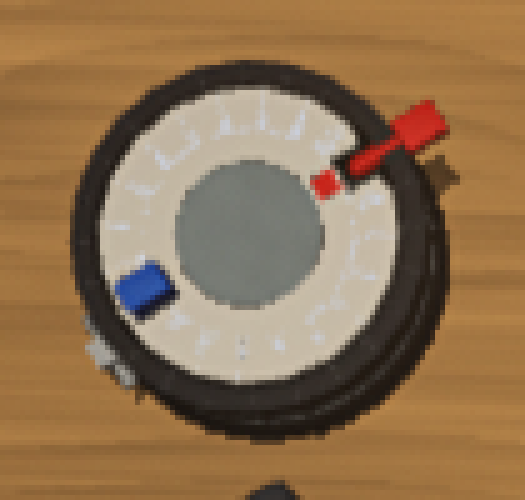

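The cover is flush: both views fit a 120 mm disc at z = 85. The pin sits in the notch and the bystanders in view are where they were, so I'll hand the job in.

```bash
python3 -c "
from workcell import env; print(env.job_done())"
```

```text
the job is handed in; nothing more can be done
None
```

I turned the cover about 159° counterclockwise by pushing its blue lug with the closed fingertips. Then I pressed it down at the centre, lifted clear and handed the job in at about 11.5 s; no verdict came back.

- **Alignment:** before pressing, the notch and the pin both measured about −55° in the wrist camera, within about half a degree of each other.
- **Pressing:** it went down at about 4–9 N, then stopped with the fingertips at 85 mm, which is rim height. The highest force I read was about 15 N at that stop. Forces were only read at the end of each call.
- **Final pictures:** the top and scene views show the cover flush, with the pin in the notch. The two views put the cover centre 2–3 mm apart, which is about the calibration error.
- **Bystanders:** those in view look unmoved. In the last top picture the arm hid the jar and part of the wrench. I never worked near them, and the gripper passed well above them.

No check failed.

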